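# Close the ring spin dryer: brake on, cover on, brake off

### The arm

A 6-joint arm with a two-finger parallel gripper is mounted at the origin on a cart in front of the work surface, level with it; the furniture and walls round the work are solid. World frame = base frame: x ahead of the robot, y to its left, z up, the work surface at z = 0. Lengths are in mm, angles in rad, forces in N, time in s.
With the tool pointing down it reaches from about 300 to 775 mm from the base axis. Payload 14.6 kg.
Tool frame: the origin (TCP) lies between the finger pads; the fingertips stand manip.tip_reach ahead of it and the grasp point (between the pads) lies 5 mm behind it (manip.tip_reach is the distance from the TCP to the fingertips, in mm); z points along the fingers, y is the line along which they close (so a half turn about z gives the same grasp; the last joint's range is limited). The gripper opens to 94 mm and grips with 3 to 60 N. Pads are 16 mm wide; open, the fingers measure 119 mm over their backs; the gripper's body (75 mm by 177 mm) begins 78 mm behind the grasp point.
Start: joints at [1.198, 0.3, 1.521, -0, 1.321, -0.067], TCP at [165.578, 524.474, 197.346] pointing down, gripper open.
Joint ranges: [-3.03, 3.03], [-0.79, 2.21], [0.23, 2.52], [-1.04, 4.18], [0, 3.07], [-2.55, 2.55]. Speed limits (rad/s): [2.22, 2.22, 2.57, 3.14, 3.14, 3.14].

### API

Orientations are given as [roll, pitch, yaw] about the fixed x, y, z axes, in that order (R = Rz(yaw) Ry(pitch) Rx(roll)).
In Python, from cell import manip gives the robot as it stands. The module is installed in compiled form; this text tells all that it offers.
- The arm moves only by the shell command python3 -m creep 'ROWS' [FORCE]. ROWS is JSON, a list of rows, each a list of 3 entries, a list of its own where there are three numbers: the opening, from -1 (shut) to 1 (fully open), then the shift along the tool's x, y, z in cm, then the turn about the tool's z in units of 5 degrees (1.0 is 5 degrees). In form: [[grip, [tx, ty, tz], roll], ...]. A call has 1 to 12 rows; each row is the pose to reach, as a shift and turn from the pose commanded when the call began, along the tool's axes at that moment; what a row does not reach only later rows make up. A row lasts 1/10 s, in which the tool goes at most 50 mm and 8.59 degrees, less where a joint would pass 70% of its speed; a pose out of reach is approached as far as the arm can. A call with a gripper value outside its range is refused whole. The fingers move at their own pace and stop on an object; FORCE is the grip in N (left out, the last holds). Time passes only in rows, so rows that repeat a pose let the fingers close. It gives the time, the measured TCP pose, the force, the opening and the grip force at its end, in the units of the state.
- manip.read_state(): the state, without advancing time (a new reading comes with each control period).
- manip.camera(name): name is "side" or "top"; returns the picture (384x512x3 uint8, red, green, blue); there is no depth.
- manip.camera_params(name): a dict with "fovy" (degrees; the focal length in pixels is half the picture's height over the tangent of half this angle, whatever the lens; pixels are square), "cx", "cy" (the principal point, pixels), "origin" and "attitude" of the camera in the world. Camera axes: x right, y down, z forward; pixel columns grow to the right and rows downward; lengths in mm; the calibration is good to about 2 mm. A picture is of the moment at which its call begins. camera_params takes no time and is no camera call.
- manip.sign_off(): hands the job in; it is judged then, once.
The state is a dict: "clock": time; "joints": joint angles; "qd": joint speeds; "effort": joint torques, N m; "eef_pos": TCP position; "eef_rot": TCP orientation; "wrist_force": force on the tool from outside, world axes, zero at the start; "moment": the same for the moment, N m; "finger_gap": finger opening in mm; "finger_force": force on a finger pad.
Only numpy, scipy, OpenCV 4.12 (cv2) and the standard library are available. Lean on these libraries where they do the work, as an engineer would, in place of code of your own. Each camera call takes 0.05 s, during which the arm holds its last target. There are 200 camera calls.

### The job

The ring dryer on the bench is to be closed for a run. First swing its red-barred brake lever up and back until it stands by itself in the last of its four ratchet notches; then get the pot's cover (the disc with the black knob) out of the disc rack, lift it level by its knob and set it gently, not dropped, on the pot's rim so that it sits flush and level; last, push the orange release button so that the lever swings back down and holds the cover. Leave the lap disc in the rack and do not push or tip the bottle, jar, loupe and little box standing around.

Things in the scene. Friction and masses are not known exactly. Their poses are not given: they have to be found in the camera images.
- spin_dryer: Bench centrifuge dryer for polished rings, fixed. Base plate x -64 to 132, y -50 to 84 mm, 12 high; on it an open aluminium pot, 96 mm outside, rim 70 mm above the bench. Origin: on the bench under the pot's centre; x points from pot to lever hinge (rear), y to the ratchet and button side, z up. Ratchet tower x 52 to 112, y 62 to 86, 116 mm high; lever brackets x 46 to 66, y to +-41, 94 high.
- pot_rim (a point): Centre of the pot's mouth, at the height of the flat rim on which the cover's flange rests (70 mm above the bench). Mouth 80 mm in diameter, rim 8 mm wide, 96 mm outside.
- lever_angle (a joint): Lever angle, rad. 0: level, pads on a seated cover; -0.05: on its stop over the empty pot (start); grows as the bar rises and swings to the rear. Its ratchet holds it at about 1.15, 1.39, 1.63 and 1.87 (last: 17 deg past upright, clear of the pot); stop at 2.0. It drops back a little to rest in a notch: raise it to about 1.96, let go. Bar force 1 to 4 N. Button held: a spring returns it in 1.5 s.
- lever_hinge (a point): On the lever's hinge axis (the dryer's y axis direction), 56 mm behind the pot's centre and 83 mm above the bench, midway between the lever's arms.
- lever_bar (a point): Middle of the red round grip bar across the lever's free end: 14 mm in diameter, 42 mm long along the dryer's y, 136 mm from the hinge axis. With the lever at q it is at hinge + 136 mm x (-cos q along the dryer's x, sin q up). When down it is in front of the pot, 25 mm of free space between bar and pot. Upright, it passes 226 mm above the bench.
- brake_lever: The moving brake lever: two flat arms 10 mm high and 6 mm wide at y = -24 and +24 mm, joined at the free end by the red bar, open between them (42 mm); a rubber pad under each arm, 56 mm from the hinge. Origin on the hinge axis; z up when the lever is level, the arms run along its -x.
- release_button (a joint): Angle of the ratchet's pawl, which carries the orange button, rad. 0: pawl engaged, button up; 0.25: button fully pressed. The pawl leaves the teeth at about 0.11 (button 4 mm down, 3 to 5 N); its spring brings it back. Keep it 5 to 8 mm down until the lever is down, or the pawl catches a lower notch.
- button_top (a point): Middle of the top of the orange push button, 20 mm in diameter, facing up, 139 mm above the bench, 130 mm behind and 74 mm to the y side of the pot's centre; travel 8.5 mm straight down.
- disc_rack: Fixed wooden rack; two discs stand in it on edge, one behind the other along its x, planes across x. Origin on the bench; board x -58 to 66, y -53 to 53, 12 mm high. Each disc rests on two rods, loose between four 71 mm high pegs at y +-41: lift it straight up. Stations: disc underside at x = -30 or +18 (either disc in either), disc centre 59 mm up. End board at x 57 to 64, 112 mm high.
- pot_cover: Loose cover, 0.08 to 0.17 kg: aluminium flange 92 mm wide, 5 thick; under it a locating step 75 mm wide, 6 deep (enters the 80 mm mouth), 11 mm thick in all; on top a black knob. Origin: centre of the flange's underside (on the rim plane when seated); z along the axis to the knob: horizontal, to the rack's +x, in the rack; up when seated. Lying knob up on the bench: origin 6 mm up.
- cover_knob (a point): In the middle of the cover's black knob, on the cover's axis, 20 mm above the flange's underside. Knob 22 mm in diameter from 14 to 27 mm above the flange's underside, thinner neck (14 mm) below, top at 29 mm.
- lap_disc: Bystander standing in the rack's other station: plain brass lap disc, 92 mm in diameter, 5 mm thick, grey face, no knob. Origin at the centre of its underside, z along its axis (horizontal). To stay where it is.
- lacquer_bottle: Bystander: clear little bottle with a tall black cap, 37 mm in diameter, 93 mm high, upright near the dryer. Origin under its middle, z up.
- paste_jar: Bystander: white jar with green lid, 52 mm in diameter, 52 mm high, upright. Origin under its middle, z up.
- eye_loupe: Bystander: black eye loupe, 46 mm in diameter, 35 mm high, in front of the rack. Origin under its middle, z up.
- stone_box: Bystander: small white box 27 x 27 x 40 mm, upright, beside the lever's bar. Origin under its middle, z up.
- gift_carton: Clutter, fixed: white carton, 100 x 102 x 50 mm high, at one outer side of the work. Origin under its middle, z up.
- bench_block: Clutter, fixed: steel bench block, 98 x 111 x 20 mm high, at the other outer side. Origin under its middle, z up.
Things that resemble listed ones, but are neither listed nor needed, are in the scene too. Leave any turquoise look-alike of the pot_cover alone.

How it is judged:
By the outcome, as a careful person would: the job done as asked, in the order asked, and still so for the second after the job is handed in, with the robot touching nothing.
It also fails if it takes over 72 s, if anything falls off the work surface, if the arm or the gripper's body presses on something with over 40 N, if the wrist force passes 120 N, or if a joint passes its speed limit or range.

## Working session

There is one attempt and no reset: what is moved stays moved. The work goes in short steps, Python scripts to look and compute and a shell command to move; the robot and the scene stay as the last step left them, time stands still between calls to the robot, and variables do not carry over. Pictures are saved under pics/ and viewed, at most 10 in all, crops included, and the job is handed in when it is done.

```bash
mkdir -p pics; ls; python3 - <<'E'
from cell import manip
import cv2
for n in("side","top"):
    p=manip.camera_params(n);print(n,p)
    cv2.imwrite(f"pics/{n}0.png",cv2.cvtColor(manip.camera(n),cv2.COLOR_RGB2BGR))
print(manip.read_state(),manip.tip_reach)
E
```

```text
pics
side {'fovy': 55.69993714794208, 'cx': 256.7070551151341, 'cy': 194.57082686765133, 'origin': array([ 143.36879703, -606.38661404,  785.88021092]), 'attitude': array([-2.31936214,  0.0102951 , -0.56891662])}
top {'fovy': 51.806443185864616, 'cx': 260.8417841438101, 'cy': 188.10303281946221, 'origin': array([ 365.76454386,   16.41246997, 1449.67809432]), 'attitude': array([-3.00759717, -0.01345229, -1.58059673])}
{'clock': 0.1, 'joints': array([ 1.19842370e+00,  3.00426009e-01,  1.52151442e+00,  2.40251990e-05,
        1.32068875e+00, -6.66148356e-02]), 'qd': array([ 0.00156181, -0.00192354, -0.0029283 , -0.00135338,  0.00138537,
        0.0002289 ]), 'effort': array([ 2.36034393e-03, -5.32644439e+01, -3.53288376e+01,  7.10271858e-02,
        2.34202738e-02, -5.48338028e-05]), 'eef_pos': array([165.47586344, 524.26572554, 196.8392625 ]), 'eef_rot': array([-3.14055997e+00, -9.22169258e-05,  2.83582886e+00]), 'wrist_force': array([0.13028492, 0.09318444, 0.17668458]), 'moment': array([ 0.0779487 , -0.04877556,  0.0505499 ]), 'finger_force': 0.0, 'finger_gap': 93.79703540643177} 14.0
```

View pics/side0.png

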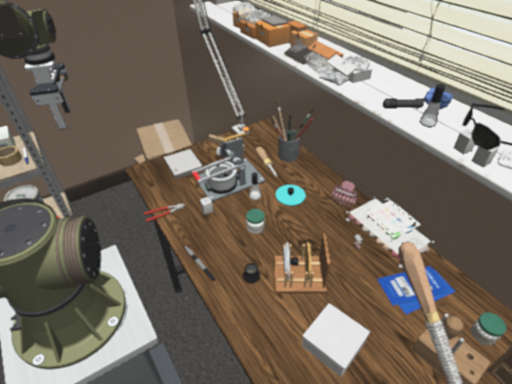

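View pics/top0.png

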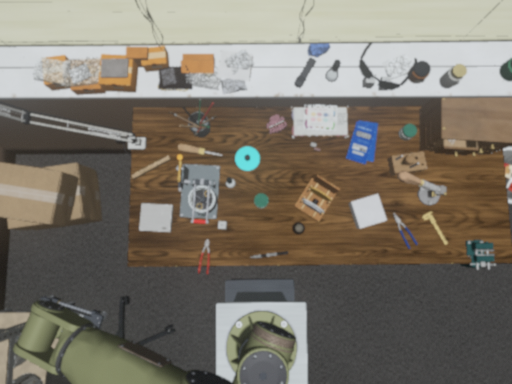

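The side view shows the dryer near (222,178) and the rack near (302,268). In the top view the dryer is near (201,195), the rack near (317,197), and the turquoise decoy near (247,158). I'll enlarge both.

```bash
cat > h.py <<'E'
import numpy as np,cv2
from cell import manip
from scipy.spatial.transform import Rotation as R
def cam(n):
    p=manip.camera_params(n); f=192/np.tan(np.radians(p['fovy']/2))
    return f,p['cx'],p['cy'],np.array(p['origin']),R.from_euler('xyz',p['attitude']).as_matrix()
def proj(n,P):
    f,cx,cy,o,M=cam(n); c=(np.atleast_2d(P)-o)@M
    return np.c_[f*c[:,0]/c[:,2]+cx,f*c[:,1]/c[:,2]+cy]
def ray(n,uv,z):
    f,cx,cy,o,M=cam(n); d=M@np.array([(uv[0]-cx)/f,(uv[1]-cy)/f,1]); return o+d*(z-o[2])/d[2]
def crop(n,x,y,w,h,s,img=None):
    im=cv2.cvtColor(manip.camera(n),cv2.COLOR_RGB2BGR) if img is None else img
    return cv2.resize(im[y:y+h,x:x+w],None,fx=s,fy=s,interpolation=cv2.INTER_CUBIC)
E
python3 - <<'E'
from h import *
a=cv2.imread('pics/top0.png');b=cv2.imread('pics/side0.png')
A=crop('',175,155,75,80,7,a)   # 525x560 dryer top
cv2.imwrite('pics/a.png',np.hstack([crop('',175,150,66,85,6,a),crop('',285,165,66,85,6,a)]))
cv2.imwrite('pics/b.png',np.hstack([crop('',180,125,80,100,5,b),crop('',255,215,80,100,5,b)]))
E
```

```text
(no output)
```

View pics/a.png

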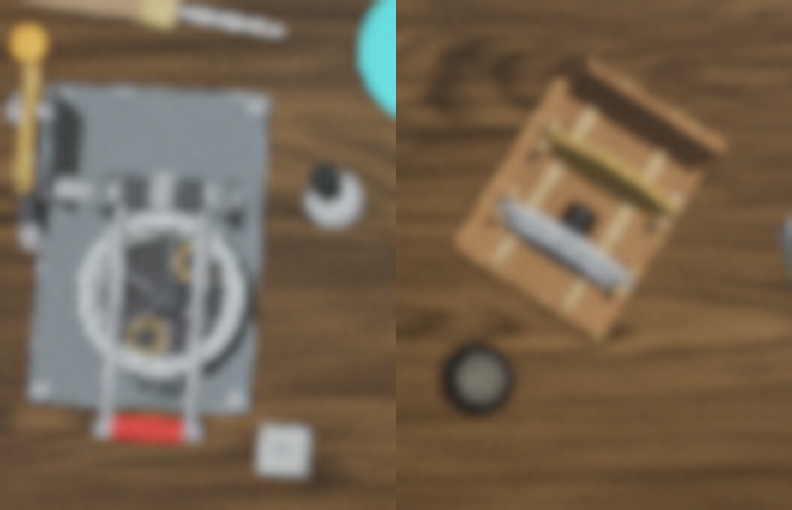

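View pics/b.png

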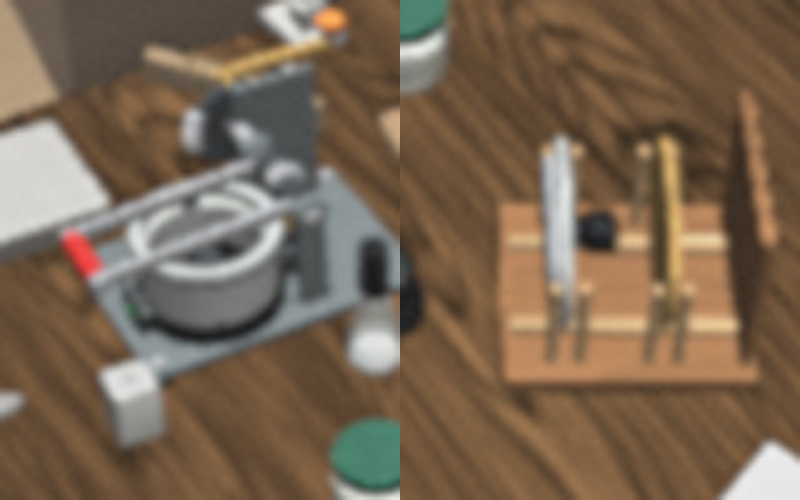

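In the crops, the cover (grey flange, black knob) stands in the station further from the end board, with its knob facing the brass lap disc. The red bar, the orange button and both plates are clear. Next I'll measure centroids and fit the poses.

```bash
cat > fit.py <<'E'
from h import *
from scipy.optimize import least_squares
def world(p,P):
    P=np.array(P,float);c,s=np.cos(p[2]),np.sin(p[2])
    return np.c_[p[0]+c*P[:,0]-s*P[:,1],p[1]+s*P[:,0]+c*P[:,1],P[:,2]]
def fit(obs,p0):
    def res(p):
        return np.concatenate([w*(proj(n,world(p,[P]))[0]-uv) for n,P,uv,w in obs])
    r=least_squares(res,p0,loss='soft_l1')
    for n,P,uv,w in obs: print(n,P,np.round(uv,1),np.round(proj(n,world(r.x,[P]))[0]-uv,2))
    print('POSE',np.round(r.x,3)); return r.x
def cent(im,m,x,y,w,h):
    k=np.zeros(m.shape);k[y:y+h,x:x+w]=m[y:y+h,x:x+w];v,u=np.nonzero(k);return np.array([u.mean(),v.mean()]),len(u)
E
python3 - <<'E'
from fit import *
T=cv2.imread('pics/top0.png');S=cv2.imread('pics/side0.png')
def red(i):
    h=cv2.cvtColor(i,cv2.COLOR_BGR2HSV);return ((h[...,0]<6)|(h[...,0]>174))&(h[...,1]>150)&(h[...,2]>110)
def orange(i):
    h=cv2.cvtColor(i,cv2.COLOR_BGR2HSV);return (h[...,0]>7)&(h[...,0]<19)&(h[...,1]>165)&(h[...,2]>190)
rt=cent(T,red(T),185,210,35,20);rs=cent(S,red(S),185,160,25,30)
ot=cent(T,orange(T),174,150,12,14);os=cent(S,orange(S),236,122,18,14)
print(rt,rs,ot,os)
# bar rotated -0.05
b=[-79.8,0,76.2]
cp=lambda x,y,u,v,s:np.array([x+(u+.5)/s-.5,y+(v+.5)/s-.5])
a=lambda u,v:cp(175,150,u,v,6); ab=lambda u,v:cp(285,165,u-396,v,6)
c=lambda u,v:cp(180,125,u,v,5); d=lambda u,v:cp(255,215,u-400,v,5)
o=[('top',b,rt[0],2),('side',b,rs[0],2),('top',[130,74,139],ot[0],2),('side',[130,74,139],os[0],2),
('top',[132,-50,12],a(268,97),1),('top',[-64,-50,12],a(248,413),1),('top',[-64,84,12],a(28,402),1),('top',[0,0,70],a(162,293),1)]
p=fit(o,[400,200,0])
w=world(p,[[0,0,70],[-80,0,76],[130,74,139]]);print(w)
r=[('top',[-58,53,12],ab(455,242),1),('top',[-58,-53,12],ab(605,338),1),('top',[64,-53,112],ab(730,148),1),('top',[64,53,112],ab(592,60),1),
('side',[-58,53,12],d(500,205),1),('side',[-58,-53,12],d(503,376),1),('side',[66,-53,12],d(757,376),1),
('top',[-10,0,59],ab(578,217),1.5),('side',[-10,0,59],d(598,231),1.5)]
q=fit(r,[400,-150,-.5]);print(world(q,[[-10,0,59],[20,0,105]]))
for n,uv,z in [('bottle',a(325,182),93),('box',a(284,450),40),('jar',[261,200],52),('loupe',ab(479,378),35),('free',[262,228],0),('frontedge',[262,265],0),('orangetop',ot[0],139)]:print(n,np.round(ray('top',uv,z)))
E
```

```text
(array([198.97560976, 221.19512195]), 41) (array([195.61290323, 175.64516129]), 31) (array([nan, nan]), 0) (array([246.5, 129.5]), 2)fit.py:13: RuntimeWarning: Mean of empty slice.
  k=np.zeros(m.shape);k[y:y+h,x:x+w]=m[y:y+h,x:x+w];v,u=np.nonzero(k);return np.array([u.mean(),v.mean()]),len(u)
  ret = ret.dtype.type(ret / rcount)
Traceback (most recent call last):
  File "fit.py", line 9, in fit
    r=least_squares(res,p0,loss='soft_l1')
ValueError: Residuals are not finite in the initial point.
```

```bash
python3 - <<'E'
from fit import *
T=cv2.imread('pics/top0.png');S=cv2.imread('pics/side0.png')
cp=lambda x,y,u,v,s:np.array([x+(u+.5)/s-.5,y+(v+.5)/s-.5])
a=lambda u,v:cp(175,150,u,v,6); ab=lambda u,v:cp(285,165,u-396,v,6)
c=lambda u,v:cp(180,125,u,v,5); d=lambda u,v:cp(255,215,u-400,v,5)
b=[-79.8,0,76.2]
o=[('top',b,[198.98,221.2],2),('side',b,[195.6,175.65],2),('top',[130,74,139],a(28,42),1.5),('side',[130,74,139],c(330,19),1.5),
('top',[132,-50,12],a(268,97),1),('top',[-64,-50,12],a(248,413),1),('top',[-64,84,12],a(28,402),1),('top',[0,0,70],a(162,293),1)]
p=fit(o,[400,200,0])
print(world(p,[[0,0,70],[-80,0,76],[130,74,139]]))
r=[('top',[-58,53,12],ab(455,242),1),('top',[-58,-53,12],ab(605,338),1),('top',[64,-53,112],ab(730,148),1),('top',[64,53,112],ab(592,60),1),
('side',[-58,53,12],d(500,205),1),('side',[-58,-53,12],d(503,376),1),('side',[66,-53,12],d(757,376),1),
('top',[-10,0,59],ab(578,217),1.5),('side',[-10,0,59],d(598,231),1.5)]
q=fit(r,[400,-150,-.5]);print(world(q,[[-10,0,59],[20,0,105]]))
for n,uv,z in [('bottle',a(325,182),93),('box',a(284,450),40),('jar',[261,200],52),('loupe',ab(479,378),35),('free',[262,228],0),('frontedge',[262,265],0)]:print(n,np.round(ray('top',uv,z)))
E
```

```text
top [-79.8, 0, 76.2] [199.  221.2] [-0.06 -0.12]
side [-79.8, 0, 76.2] [195.6 175.6] [0.07 0.72]
top [130, 74, 139] [179.2 156.6] [ 0.18 -0.03]
side [130, 74, 139] [245.6 128.4] [-0.39  0.1 ]
top [132, -50, 12] [219.2 165.8] [ 0.33 -0.32]
top [-64, -50, 12] [215.9 218.4] [-0.36  0.05]
top [-64, 84, 12] [179.2 216.6] [-0.61 -0.38]
top [0, 0, 70] [201.6 198.4] [-0.56 -0.04]
POSE [ 5.16939e+02  2.05880e+02 -7.00000e-02]
[[516.93863597 205.88019222  70.        ]
 [437.13637867 211.50155592  76.        ]
 [651.81706551 270.56256421 139.        ]]
top [-58, 53, 12] [294.4 204.9] [-0.58  0.16]
top [-58, -53, 12] [319.4 220.9] [-0.88 -0.15]
top [64, -53, 112] [340.2 189.2] [ 1.49 -0.07]
top [64, 53, 112] [317.2 174.6] [-1.86 -1.92]
side [-58, 53, 12] [274.6 255.6] [-0.73 -0.17]
side [-58, -53, 12] [275.2 289.8] [-0.27  0.59]
side [66, -53, 12] [326.  289.8] [-0.03  0.75]
top [-10, 0, 59] [314.9 200.8] [ 0.04 -0.2 ]
side [-10, 0, 59] [294.2 260.8] [0.19 0.17]
POSE [ 515.419 -200.824   -0.579]
[[ 507.04865046 -195.35242067   59.        ]
 [ 532.15925    -211.7675902   105.        ]]
bottle [578. 107.  93.]
box [426. 135.  40.]
jar [511.  -4.  52.]
loupe [ 413. -137.   35.]
free [414.  -8.   0.]
frontedge [281.  -6.   0.]
```

```bash
cat > go.py <<'E'
from h import *
def go(*targets,st=None):
    s=st or manip.read_state();p=np.array(s['eef_pos']);y=s['eef_rot'][2]
    X=np.array([np.cos(y),np.sin(y),0]);Y=np.array([np.sin(y),-np.cos(y),0]);Z=np.array([0,0,-1.])
    print('now',np.round(p,1),np.round(s['eef_rot'],3),'t',round(s['clock'],1),'F',np.round(s['wrist_force'],1),'gap',round(s['finger_gap'],1))
    for t,yaw in targets:
        d=np.array(t)-p;a=(y-yaw+np.pi)%(2*np.pi)-np.pi
        print([round(float(d@v)/10,2) for v in(X,Y,Z)],round(np.degrees(a)/5,2))
E
python3 -c "
from go import *
go(([437,211.5,160],1.50),([437,211.5,82],1.50))"
```

```text
now [165.5 524.3 196.8] [-3.141 -0.     2.836] t 0.1 F [0.1 0.1 0.2] gap 93.8
[-35.31, -21.65, 3.68] 15.31
[-35.31, -21.65, 11.48] 15.31
```

```bash
python3 -m creep '[[-0.45,[-4,-2.5,0],2],[-0.45,[-8,-5,0],4],[-0.45,[-12,-7.4,0],6],[-0.45,[-16,-9.8,1],7],[-0.45,[-20,-12.3,1],9],[-0.45,[-24,-14.7,2],10.5],[-0.45,[-28,-17.2,3],12],[-0.45,[-32,-19.6,3.6],14],[-0.45,[-35.3,-21.65,3.7],15.3],[-0.45,[-35.3,-21.65,3.7],15.3],[-0.45,[-35.3,-21.65,3.7],15.3]]'; python3 - <<'E'
from go import *
go(([437,211.5,82],1.50))
cv2.imwrite('pics/c.png',np.hstack([crop('side',150,100,110,120,4),crop('top',170,170,80,96,5)]))
E
```

```text
clock: 1.2
eef_pos: [437.0, 211.3, 160.0]
eef_rot: [-3.141, 0.0, 1.5]
wrist_force: [0.3, 0.5, -0.1]
finger_gap: 25.6
finger_force: 0.0
now [437.  211.3 160. ] [-3.141  0.     1.5  ] t 1.2 F [ 0.3  0.5 -0.1] gap 25.6
[0.02, -0.01, 7.8] 0.0
```

View pics/c.png

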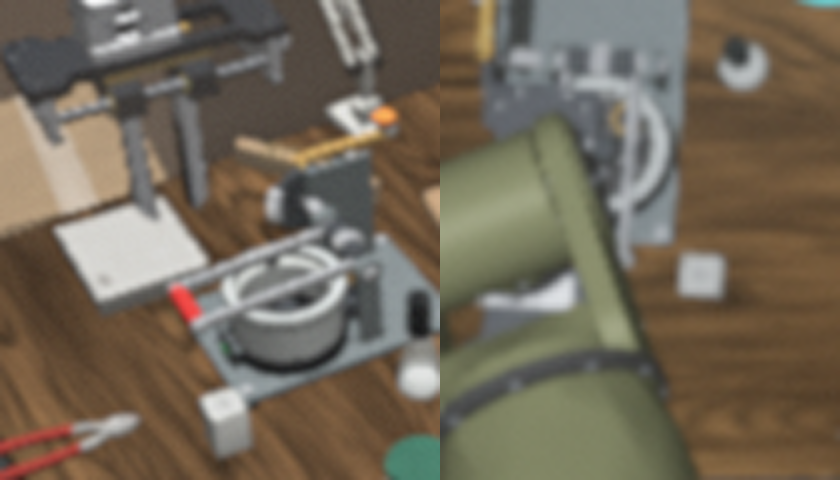

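The fingers, gap 25.6 mm, are above the bar, and the bar sits at (185,305) in the side crop. Going down and gripping.

```bash
python3 -m creep '[[-0.45,[0,0,2.5],0],[-0.45,[0,0,5],0],[-0.45,[0,0,7],0],[-0.45,[0,0,7.8],0],[-0.45,[0,0,7.8],0],[-0.9,[0,0,7.8],0],[-0.9,[0,0,7.8],0],[-0.9,[0,0,7.8],0],[-0.9,[0,0,7.8],0]]' 12; python3 - <<'E'
from go import *
s=manip.read_state();print(s['eef_pos'],s['finger_gap'],s['finger_force'],s['wrist_force'])
q0=-.05;yw=-.07
def bar(q):return np.array([-np.cos(q)*np.cos(yw),-np.cos(q)*np.sin(yw),np.sin(q)])*136
# tool axes now: x,y,z ; rows relative to start
y=s['eef_rot'][2];M=np.array([[np.cos(y),np.sin(y),0],[np.sin(y),-np.cos(y),0],[0,0,-1]])
for q in np.append(np.arange(.08,1.95,.13),1.96):print(round(q,2),np.round(M@(bar(q)-bar(q0))/10,2))
E
```

```text
clock: 2.2
eef_pos: [437.2, 211.8, 82.8]
eef_rot: [3.141, -0.0, 1.501]
wrist_force: [0.5, -0.4, 0.2]
finger_gap: 4.8
finger_force: 0.0
[437.22696398 211.84524859  82.82739466] 4.784969180807999 0.0 [ 0.471701   -0.42992457  0.20419578]
0.08 [ 0.    0.03 -1.77]
0.21 [ 0.    0.28 -3.51]
0.34 [ 0.    0.76 -5.22]
0.47 [ 0.    1.46 -6.84]
0.6 [ 0.    2.36 -8.36]
0.73 [ 0.    3.45 -9.75]
0.86 [  0.     4.71 -10.99]
0.99 [  0.     6.12 -12.05]
1.12 [  0.     7.66 -12.92]
1.25 [  0.     9.29 -13.59]
1.38 [  0.    11.   -14.03]
1.51 [  0.    12.76 -14.25]
1.64 [  0.    14.52 -14.25]
1.77 [  0.    16.27 -14.01]
1.9 [  0.    17.98 -13.55]
1.96 [  0.    18.74 -13.26]
```

```bash
python3 - <<'E'
from h import *
cv2.imwrite('pics/d.png',crop('side',165,130,75,75,8))
print(proj('side',[[437.2,211.8,82.8],[437.2,211.8,68.8],[437.2,211.8,76]]))
E
```

```text
[[195.31582956 174.66041954]
 [195.88977549 178.18799668]
 [195.59583895 176.38140872]]
```

View pics/d.png

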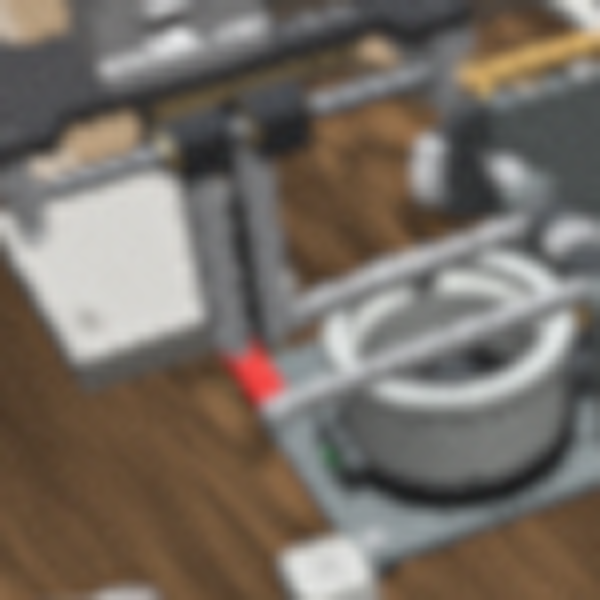

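```bash
python3 - <<'E'
from h import *
o=np.array([165,130])
for z in(68.8,76,83,88):
  P=[[437.2+dx,211.8+dy,z] for dx in(-15,-2.4,2.4,15) for dy in(-8,8)]
  print(z,np.round((proj('side',P)-o)*8+3.5).tolist())
yw=-.07;D=lambda x,y,z:[516.9+x*np.cos(yw)-y*np.sin(yw),205.9+x*np.sin(yw)+y*np.cos(yw),z]
print('bar ends, axis',np.round((proj('side',[D(-79.8,-21,76),D(-79.8,21,76),D(0,0,70),D(-48,0,70)])-o)*8+3.5))
im=crop('side',180,160,26,26,20);cv2.imwrite('pics/e.png',im)
E
```

```text
68.8 [[224.0, 415.0], [206.0, 392.0], [254.0, 403.0], [236.0, 380.0], [265.0, 398.0], [247.0, 376.0], [295.0, 386.0], [277.0, 364.0]]
76 [[221.0, 400.0], [203.0, 377.0], [252.0, 388.0], [233.0, 365.0], [263.0, 384.0], [245.0, 361.0], [293.0, 372.0], [275.0, 350.0]]
83 [[219.0, 386.0], [201.0, 363.0], [249.0, 374.0], [231.0, 351.0], [261.0, 369.0], [243.0, 347.0], [291.0, 358.0], [273.0, 335.0]]
88 [[217.0, 376.0], [199.0, 353.0], [248.0, 364.0], [229.0, 341.0], [259.0, 359.0], [241.0, 337.0], [290.0, 348.0], [271.0, 325.0]]
bar ends, axis [[270. 406.]
 [229. 344.]
 [442. 322.]
 [328. 361.]]
```

View pics/e.png

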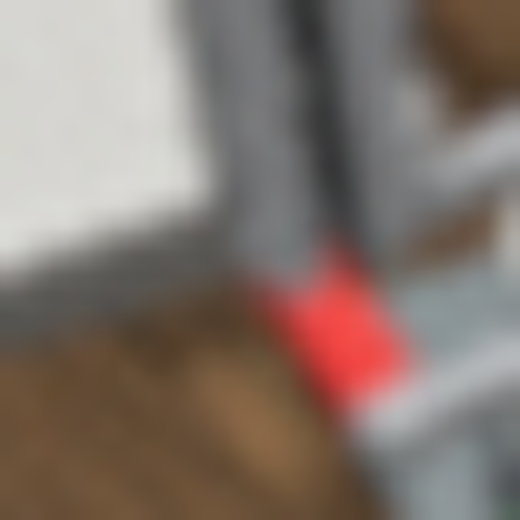

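```bash
python3 - <<'E'
from h import *
o=np.array([150,100])
im=cv2.imread('pics/c.png')[150:270,80:260];cv2.imwrite('pics/f.png',cv2.resize(im,None,fx=4,fy=4,interpolation=cv2.INTER_CUBIC))
for z in(146,155,160,165):
  P=[[437+dx,211.3+dy,z] for dx in(-25.3,-12.8,12.8,25.3) for dy in(-8,8)]
  q=(proj('side',P)-o)*4+1.5
  print(z,np.round((q-[80,150])*4).tolist())
E
```

```text
146 [[258.0, 405.0], [221.0, 359.0], [322.0, 381.0], [285.0, 336.0], [451.0, 334.0], [413.0, 290.0], [513.0, 311.0], [474.0, 267.0]]
155 [[251.0, 365.0], [214.0, 319.0], [315.0, 341.0], [278.0, 296.0], [445.0, 294.0], [406.0, 250.0], [507.0, 271.0], [468.0, 227.0]]
160 [[247.0, 342.0], [210.0, 297.0], [311.0, 319.0], [274.0, 274.0], [441.0, 271.0], [403.0, 227.0], [504.0, 249.0], [465.0, 205.0]]
165 [[243.0, 320.0], [206.0, 274.0], [308.0, 296.0], [270.0, 251.0], [438.0, 249.0], [399.0, 205.0], [501.0, 226.0], [462.0, 183.0]]
```

View pics/f.png

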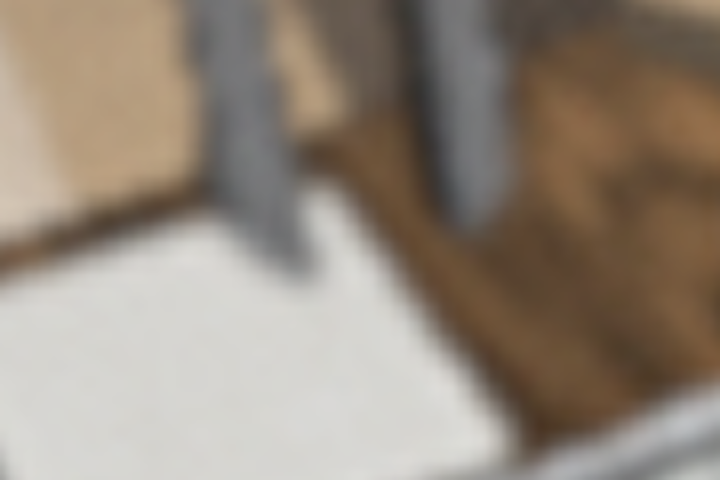

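Both views agree on the fixed scene, but the fingertips (inner corners near (305,275) and (460,235) in this enlarged crop) appear about 22 mm higher than eef_z minus 14. I'll check by touching the bar's top gently with closed fingers.

```bash
python3 -m creep '[[-1,[0,0,0.3],0],[-1,[0,0,0.6],0],[-1,[0,0,0.6],0]]' 12|grep -E "pos|wrist"; python3 -m creep '[[-1,[0,0,0.1],0],[-1,[0,0,0.2],0],[-1,[0,0,0.2],0]]'|grep -E "pos|wrist";python3 -c "
from go import *
go()"
```

```text
eef_pos: [436.8, 211.6, 75.8]
wrist_force: [-0.7, -0.1, 0.2]
eef_pos: [437.1, 211.8, 74.5]
wrist_force: [-2.0, -0.4, 3.4]
now [437.1 211.8  74.5] [ 3.141 -0.     1.501] t 2.9 F [-2.  -0.4  3.4] gap 0.5
```

```bash
python3 -m creep '[[-0.45,[0,0.15,-1.4],0],[-0.45,[0,0.15,-1.4],0],[-0.45,[0,0.15,-1.4],0],[-0.45,[0,0.15,-1.4],0],[-0.45,[0,0.15,-0.5],0],[-0.45,[0,0.15,0.5],0],[-0.45,[0,0.15,1.2],0],[-0.45,[0,0.15,1.5],0],[-0.9,[0,0.15,1.5],0],[-0.9,[0,0.15,1.5],0],[-0.9,[0,0.15,1.5],0],[-0.9,[0,0.15,1.5],0]]' 12
```

```text
clock: 4.1
eef_pos: [436.6, 211.6, 58.8]
eef_rot: [-3.137, 0.001, 1.501]
wrist_force: [-12.0, 1.9, 0.8]
finger_gap: 13.8
finger_force: 12.0
```

The bar is gripped (gap 13.8 mm). Now swing the lever up along its arc, with −2.5 mm to remove the side load.

```bash
python3 -m creep '[[-0.9,[0,-0.2,0],0],[-0.9,[0,-0.2,-1.8],0],[-0.9,[0,0.05,-3.5],0],[-0.9,[0,0.5,-5.2],0],[-0.9,[0,1.2,-6.85],0],[-0.9,[0,2.1,-8.35],0],[-0.9,[0,3.2,-9.75],0],[-0.9,[0,4.45,-11],0],[-0.9,[0,5.85,-12.05],0],[-0.9,[0,5.85,-12.05],0]]' 12; python3 -c "
from go import *
s=manip.read_state();d=np.array(s['eef_pos'])-[436.3,211.6,58.8];print(d)"
```

```text
clock: 5.1
eef_pos: [498.0, 207.7, 181.0]
eef_rot: [3.14, -0.001, 1.5]
wrist_force: [-4.7, 1.2, 5.4]
finger_gap: 13.1
finger_force: 12.0
[ 61.7294492   -3.94947184 122.16909873]
```

```bash
python3 -m creep '[[-0.9,[0,1.55,-0.9],0],[-0.9,[0,3.2,-1.55],0],[-0.9,[0,4.9,-2],0],[-0.9,[0,6.65,-2.2],0],[-0.9,[0,8.4,-2.2],0],[-0.9,[0,10.15,-1.95],0],[-0.9,[0,11.85,-1.5],0],[-0.9,[0,12.6,-1.2],0],[-0.9,[0,12.6,-1.2],0],[-0.9,[0,12.6,-1.2],0]]'
```

```text
clock: 6.1
eef_pos: [622.4, 198.9, 191.9]
eef_rot: [3.141, -0.0, 1.501]
wrist_force: [0.5, 0.8, 2.1]
finger_gap: 13.8
finger_force: 12.0
```

```bash
python3 -m creep '[[0.3,[0,0,0],0],[0.3,[0,0,0],0],[0.3,[0,0,0],0],[0.3,[0,0,0],0],[0.3,[0,0,0],0],[0.3,[0,0,-2],0],[0.3,[0,0,-5],0],[0.3,[0,0,-7],0],[0.3,[0,0,-7],0]]'; python3 - <<'E'
from go import *
go(([507,-195.4,200],2.563),([507,-195.4,130],2.563))
E
```

```text
clock: 7.0
eef_pos: [623.4, 198.9, 265.0]
eef_rot: [3.137, -0.002, 1.501]
wrist_force: [0.4, -1.1, 0.5]
finger_gap: 60.7
finger_force: 0.0
now [623.4 198.9 265. ] [ 3.137e+00 -2.000e-03  1.501e+00] t 7.0 F [ 0.4 -1.1  0.5] gap 60.7
[-40.15, -8.84, 6.5] -12.17
[-40.15, -8.84, 13.5] -12.17
```

```bash
python3 -m creep '[[-0.15,[-4,-0.9,0],-1.4],[-0.15,[-8,-1.8,0],-2.8],[-0.15,[-12,-2.7,0],-4.2],[-0.15,[-16,-3.6,1],-5.6],[-0.15,[-20,-4.5,2],-7],[-0.15,[-24,-5.4,3],-8.4],[-0.15,[-28,-6.3,4],-9.8],[-0.15,[-32,-7.2,5],-11],[-0.15,[-36,-8,6],-12.2],[-0.15,[-40.2,-8.8,6.5],-12.2],[-0.15,[-40.2,-8.8,6.5],-12.2],[-0.15,[-40.2,-8.8,6.5],-12.2]]'; python3 - <<'E'
from go import *
go(([507,-195.4,40],2.563))
cv2.imwrite('pics/g.png',np.hstack([crop('side',185,70,75,110,5),crop('side',255,165,75,110,5)]))
o=np.array([255,165]);s=manip.read_state();p=s['eef_pos']
print(np.round((proj('side',[p+[0,0,8.5],p+[0,0,27],[507,-195.4,59]])-o)*5+2+[375,0]))
E
```

```text
clock: 8.2
eef_pos: [506.1, -196.4, 195.9]
eef_rot: [-3.142, -0.001, 2.563]
wrist_force: [-0.2, 0.2, -0.7]
finger_gap: 39.9
finger_force: 0.0
now [ 506.1 -196.4  195.9] [-3.142e+00 -1.000e-03  2.563e+00] t 8.2 F [-0.2  0.2 -0.7] gap 39.9
[-0.02, 0.14, 15.59] 0.0
[[593. 278.]
 [596. 249.]
 [574. 482.]]
```

View pics/g.png

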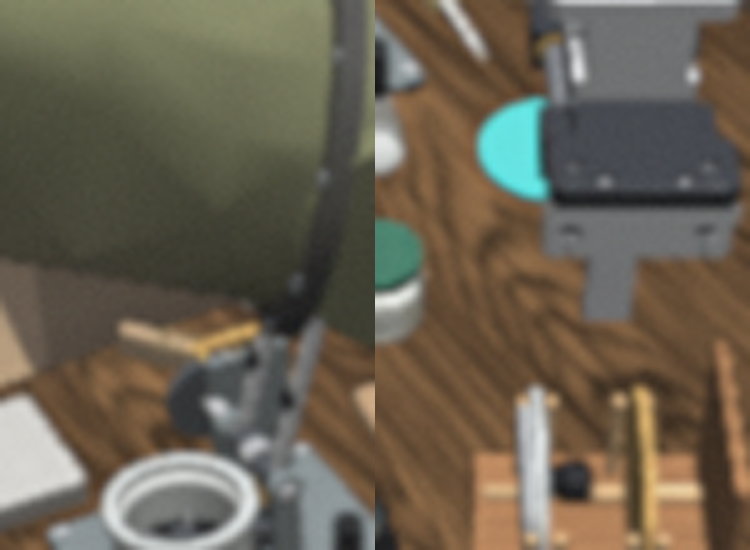

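The side view shows the lever standing up and clear of the open pot. The near finger's tip is at (608,318) and the knob at (572,480). I'll check the tip against projection before going down.

```bash
python3 - <<'E'
from h import *
o=np.array([255,165]);s=manip.read_state();p=s['eef_pos'];yw=-.579
X=np.array([np.cos(yw),np.sin(yw),0]);Y=np.array([-np.sin(yw),np.cos(yw),0])
for b in(20,32):
  for a in(-8,8): print(b,a,np.round((proj('side',[p+[0,0,8.5]-b*Y+a*X])-o)*5+2+[375,0]))
E
```

```text
20 -8 [[578. 312.]]
20 8 [[616. 312.]]
32 -8 [[580. 334.]]
32 8 [[618. 334.]]
```

```bash
python3 -m creep '[[-0.15,[0.2,0.15,4],0],[-0.15,[0.2,0.15,8],0],[-0.15,[0.2,0.15,11],0],[-0.15,[0.2,0.15,13.5],0],[-0.15,[0.2,0.15,15],0],[-0.15,[0.2,0.15,15.7],0],[-0.15,[0.2,0.15,15.7],0],[-0.15,[0.2,0.15,15.7],0]]' 10; python3 - <<'E'
from go import *
go(([507,-195.4,38.5],2.563))
cv2.imwrite('pics/h.png',crop('side',255,205,85,85,7))
E
```

```text
clock: 9.1
eef_pos: [506.3, -193.5, 40.7]
eef_rot: [3.141, 0.001, 2.566]
wrist_force: [-0.5, -0.9, 0.3]
finger_gap: 39.8
finger_force: 0.0
now [ 506.3 -193.5   40.7] [3.141e+00 1.000e-03 2.566e+00] t 9.1 F [-0.5 -0.9  0.3] gap 39.8
[-0.16, -0.12, 0.22] 0.03
```

View pics/h.png

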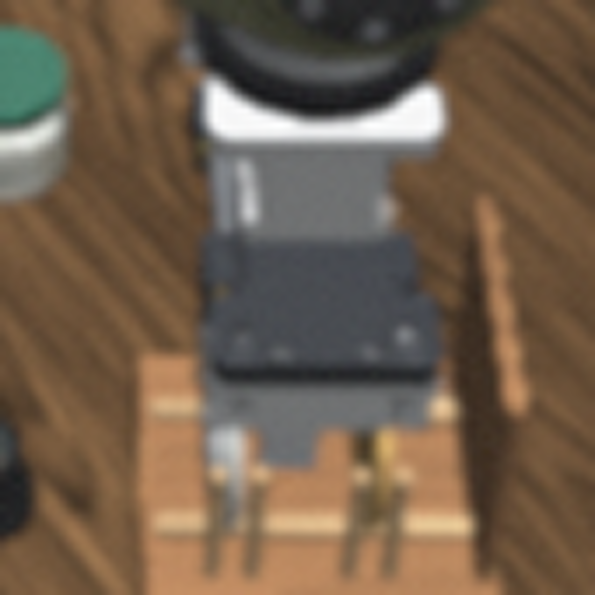

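The near finger, at (290,460), sits between the flange (225) and the lap disc (380), in line with the knob. Closing. That was my tenth picture, so everything after this is measured numerically.

```bash
python3 -m creep '[[-0.7,[0,0,0.1],0],[-0.7,[0,0,0.1],0],[-0.7,[0,0,0.1],0],[-0.7,[0,0,0.1],0],[-0.7,[0,0,0.1],0]]' 25
```

```text
clock: 9.65
eef_pos: [505.9, -194.0, 39.1]
eef_rot: [-3.142, 0.001, 2.565]
wrist_force: [0.3, -0.4, 1.6]
finger_gap: 20.7
finger_force: 25.0
```

```bash
python3 -m creep '[[-0.7,[0,0,-0.5],0],[-0.7,[0,0,-1.5],0],[-0.7,[0,0,-3],0],[-0.7,[0,0,-4.5],0],[-0.7,[0,0,-6],0],[-0.7,[0,0,-7.5],0],[-0.7,[0,0,-9],0],[-0.7,[0,0,-11],0],[-0.7,[0,0,-13],0],[-0.7,[0,0,-15],0],[-0.7,[0,0,-15],0],[-0.7,[0,0,-15],0]]'; python3 - <<'E'
from h import *
cv2.imwrite('pics/s1.png',cv2.cvtColor(manip.camera('side'),cv2.COLOR_RGB2BGR))
s=manip.read_state();p=s['eef_pos'];yw=-.579
X=np.array([np.cos(yw),np.sin(yw),0]);Y=np.array([-np.sin(yw),np.cos(yw),0])
k=p+[0,0,8.5+10]
print(s['wrist_force'],s['moment'],s['finger_gap'])
# template: near grey pixels of cover region
im=cv2.imread('pics/s1.png');c=proj('side',[k,k-15*X,k-15*X-46*Y,k-15*X-[0,0,46],k-20*X-[0,0,46], k-15*np.array([0,0,1])-46*Y,k-15*np.array([0,0,1])-46*X,k-15*np.array([0,0,1])+46*X]);print(np.round(c,1))
def show(im,x0,y0,w,h):
    hs=cv2.cvtColor(im,cv2.COLOR_BGR2HSV)
    for v in range(y0,y0+h):
        r=''
        for u in range(x0,x0+w):
            H,S,V=hs[v,u]; r+='.' if S>70 and 5<H<25 else ('t' if 80<H<100 and S>100 else ('#' if V<60 else ('+' if V<140 else 'O')))
        print(v,r)
u,v=np.round(c[0]).astype(int)
show(im,u-40,v-15,80,55)
E
```

```text
clock: 10.85
eef_pos: [505.6, -193.6, 188.7]
eef_rot: [3.142, 0.0, 2.565]
wrist_force: [-0.6, -0.8, -1.8]
finger_gap: 20.4
finger_force: 25.0
[ 0.13861636 -0.02561323 -1.0629288 ] [-0.08419931 -0.01775153  0.06934073] 20.457625243746694
[[297.3 219.6]
 [290.5 219.6]
 [291.7 235.7]
 [289.4 233.5]
 [287.2 233.5]
 [298.4 240.3]
 [276.  224.2]
 [317.8 224.2]]
205 ............................+++++++++++++++++++++++++++++++++++++++++...........
206 ............................++++##########################++###++####...........
207 .............................++++###################################+...........
208 ............................+++++##################################+++..........
209 ++++.........................+++++++++++++++++++++++++++++++++++++++++..........
210 +++++........................+++++++++++++++++++++++++++++++++++++++++..........
211 ++++++.......................+++++++++++++++++++++++++++++++++++++++++..........
212 +++++++......................++++++++++++++++++++++++++++++++++++++++...........
213 ++++++++.....................+++++++++++++++++++++++++++++
[... 3232 characters left out ...]
....................
252 ................................................................................
253 ................................................................................
254 ................................................................................
255 ................................................................................
256 ................................................................................
257 ................................................................................
258 ................................................................................
259 ................................................................................
```

The cover is out of the rack, still on edge and held firmly. The plan is to tip it flat on a free bench spot by rolling its lower edge under a light grip, confirm by contact height, then regrip it level.

```bash
python3 -c "
from go import *
go(([430,-30,170],2.563),([430,-30,36],2.563))"
```

```text
now [ 505.3 -193.6  188. ] [-3.141e+00 -1.000e-03  2.565e+00] t 10.9 F [ 0.1 -0.  -1.1] gap 20.5
[15.23, 9.61, 1.8] 0.03
[15.23, 9.61, 15.2] 0.03
```

```bash
python3 -m creep '[[-0.7,[2.5,1.6,0],0],[-0.7,[5.5,3.5,0],0],[-0.7,[8.5,5.4,0],0],[-0.7,[11.5,7.3,1],0],[-0.7,[14,9,3],0],[-0.7,[15.2,9.6,6],0],[-0.7,[15.2,9.6,9],0],[-0.7,[15.2,9.6,12],0],[-0.7,[15.2,9.6,14],0],[-0.7,[15.2,9.6,14.8],0],[-0.7,[15.2,9.6,14.8],0],[-0.7,[15.2,9.6,14.8],0]]' 25; python3 -m creep '[[-0.7,[0,0,0.4],0],[-0.7,[0,0,0.8],0],[-0.7,[0,0,0.8],0]]' 25 | grep -E "pos|wrist"
```

```text
clock: 12.1
eef_pos: [430.9, -30.5, 41.4]
eef_rot: [3.141, 0.0, 2.565]
wrist_force: [0.6, 1.0, -0.3]
finger_gap: 20.6
finger_force: 25.0
eef_pos: [430.5, -30.5, 32.7]
wrist_force: [0.5, 0.6, -0.3]
```

```bash
python3 -m creep '[[-0.7,[0,0,0],0],[-0.7,[0,0,0],0],[-0.7,[0,0,0],0],[-0.7,[0,0,0.2],0],[-0.7,[0,0,0.4],0],[-0.7,[0,0,0.5],0],[-0.7,[0,0,0.5],0]]' 4; python3 -m creep '[[-0.7,[0,0,0.1],0],[-0.7,[0,0,0.3],0],[-0.7,[0,0,0.4],0],[-0.7,[0,0,0.4],0]]'
```

```text
clock: 13.1
eef_pos: [430.7, -30.4, 27.9]
eef_rot: [3.142, 0.0, 2.565]
wrist_force: [-0.4, -0.1, 2.3]
finger_gap: 21.7
finger_force: 4.0
clock: 13.5
eef_pos: [430.6, -30.4, 23.8]
eef_rot: [-3.142, -0.0, 2.565]
wrist_force: [-0.5, 0.6, 3.3]
finger_gap: 21.4
finger_force: 4.0
```

```bash
python3 -m creep '[[-0.7,[0.5,0,-0.3],0],[-0.7,[1,0,-0.45],0],[-0.7,[1.6,0,-0.55],0],[-0.7,[2.2,0,-0.5],0],[-0.7,[2.9,0,-0.4],0],[-0.7,[3.6,0,-0.2],0],[-0.7,[4.3,0,0],0],[-0.7,[4.7,0,0.2],0],[-0.7,[4.7,0,0.2],0]]' 4; python3 -m creep '[[-0.7,[0.4,0,0.3],0],[-0.7,[0.8,0,0.6],0],[-0.7,[1.1,0,0.9],0],[-0.7,[1.1,0,0.9],0]]' 4
```

```text
clock: 14.4
eef_pos: [390.9, -4.6, 21.7]
eef_rot: [-3.142, -0.0, 2.566]
wrist_force: [-0.2, -0.9, 2.6]
finger_gap: 21.7
finger_force: 5.4
clock: 14.8
eef_pos: [381.3, 1.4, 12.3]
eef_rot: [-3.141, -0.001, 2.565]
wrist_force: [-1.0, -0.1, 0.8]
finger_gap: 20.4
finger_force: 4.3
```

```bash
python3 -m creep '[[-0.7,[0.2,0,0.2],0],[-0.7,[0.4,0,0.4],0],[-0.7,[0.4,0,0.4],0],[-0.7,[0.4,0,0.4],0]]' 4|grep -E "pos|wrist|gap"; python3 -m creep '[[-0.7,[0,0,0.15],0],[-0.7,[0,0,0.25],0],[-0.7,[0,0,0.25],0]]' 4|grep -E "pos|wrist|gap"
```

```text
eef_pos: [378.6, 3.3, 8.8]
wrist_force: [0.4, 0.5, 0.1]
finger_gap: 14.4
eef_pos: [378.6, 3.3, 6.2]
wrist_force: [0.5, 0.1, -0.0]
finger_gap: 13.7
```

```bash
cat > pose.py <<'E'
from h import *
def cyl(o,a,r,z0,z1,n=48):
    a=a/np.linalg.norm(a);e=np.cross(a,[.3,.5,.81]);e/=np.linalg.norm(e);f=np.cross(a,e);t=np.linspace(0,2*np.pi,n)
    return np.array([o+z*a+r*(np.cos(x)*e+np.sin(x)*f) for z in(z0,z1) for x in t])
def sil(cam,o,a,parts=((46,0,5),(37.5,-6,0)),shape=(384,512)):
    m=np.zeros(shape,np.uint8)
    for r,z0,z1 in parts:
        h=cv2.convexHull(np.round(proj(cam,cyl(np.array(o,float),np.array(a,float),r,z0,z1))*16).astype(np.int32))
        cv2.fillConvexPoly(m,h,1,shift=4)
    return m
def mask(cam,ctr,rad,im=None):
    im=manip.camera(cam) if im is None else im
    hs=cv2.cvtColor(im,cv2.COLOR_RGB2HSV);m=((hs[...,1]<60)&(hs[...,2]>125)).astype(np.uint8)
    k=np.zeros_like(m);cv2.circle(k,(int(ctr[0]),int(ctr[1])),rad,1,-1);m&=k
    n,l,st,c=cv2.connectedComponentsWithStats(m)
    return m,[(st[i].tolist(),np.round(c[i],1).tolist()) for i in range(1,n) if st[i][4]>8]
E
python3 - <<'E'
from pose import *
s=manip.read_state();p=np.array(s['eef_pos'])
c=proj('side',[[p[0],p[1],15]])[0];print(c)
m,l=mask('side',c,40);print(l)
X=np.array([.837,-.547,0])
for th in(0,30,45,60,75,90,110):
    t=np.radians(th);a=np.cos(t)*X+np.sin(t)*np.array([0,0,1])
    k=np.array([p[0],p[1],p[2]+8.5+8]);q=sil('side',k-20*a,a);v,u=np.nonzero(q)
    print(th,[u.min(),v.min(),np.ptp(u)+1,np.ptp(v)+1,len(u)],round(u.mean(),1),round(v.mean(),1),'seen in mask',int((m&q).sum()))
E
```

```text
[212.0077482  242.03766921]
[([200, 202, 20, 3, 36], [210.2, 203.5]), ([213, 206, 4, 10, 32], [214.6, 210.7]), ([185, 234, 40, 24, 512], [206.3, 247.8]), ([196, 259, 10, 10, 44], [200.4, 263.3])]
0 [np.int64(200), np.int64(223), np.int64(10), np.int64(35), 289] 204.5 240.1 seen in mask 122
30 [np.int64(195), np.int64(226), np.int64(23), np.int64(34), 565] 206.2 242.6 seen in mask 265
45 [np.int64(194), np.int64(228), np.int64(28), np.int64(32), 671] 207.3 243.4 seen in mask 337
60 [np.int64(193), np.int64(230), np.int64(33), np.int64(30), 743] 208.8 244.2 seen in mask 395
75 [np.int64(194), np.int64(231), np.int64(34), np.int64(29), 776] 210.5 244.6 seen in mask 420
90 [np.int64(195), np.int64(231), np.int64(35), np.int64(28), 770] 212.3 244.7 seen in mask 406
110 [np.int64(199), np.int64(230), np.int64(32), np.int64(30), 697] 214.6 244.5 seen in mask 355
```

The fingers closed to their commanded 14 mm, so they hold nothing. The cover seems to lie about 24 mm ahead of them. I'll raise the tool, move aside and measure.

```bash
python3 -m creep '[[-0.7,[0,0,-1],0],[-0.7,[0,0,-3],0],[-0.7,[0,0,-6],0],[-0.15,[-3,0,-10],0],[-0.15,[-7,0,-14],0],[-0.15,[-11,3,-17],0],[-0.15,[-14,6,-17],0],[-0.15,[-16,6,-17],0],[-0.15,[-16,6,-17],0]]' 10|grep -E "clock|pos|wrist"; python3 - <<'E'
from pose import *
from scipy.optimize import minimize
c=proj('side',[[365,10,10]])[0]
I=manip.camera('side');m,l=mask('side',c,36,I);print('side',c,l)
J=manip.camera('top');ct=proj('top',[[365,10,10]])[0];mt,lt=mask('top',ct,24,J);print('top',ct,lt)
cv2.imwrite('pics/s2.png',I[...,::-1]);cv2.imwrite('pics/t2.png',J[...,::-1])
g=cv2.cvtColor(I,cv2.COLOR_RGB2HSV)
d=(g[...,2]<55);v,u=np.nonzero(d[225:262,180:235]);print('dark',len(u),u.mean()+180,v.mean()+225)
for px in [(365,10),(355,18),(375,3)]:
    q=sil('side',[px[0],px[1],6],[0,0,1]);v,u=np.nonzero(q);print(px,[int(u.min()),int(v.min()),int(np.ptp(u))+1,int(np.ptp(v))+1,len(u)],'side IoU',(m&q).sum()/(m|q).sum(), proj('side',[[px[0],px[1],32]]))
E
```

```text
clock: 16.45
eef_pos: [547.0, -34.1, 176.7]
wrist_force: [-0.6, -0.7, 0.4]
side [206.6471805  243.71804212] [([204, 207, 9, 6, 34], [207.5, 209.4]), ([185, 230, 40, 28, 754], [206.5, 244.0]), ([196, 259, 10, 10, 45], [200.4, 263.4])]
top [257.25380169 241.5939437 ] []
dark 25 203.52 243.8
(365, 10) [190, 231, 35, 28, 773] side IoU 0.7648351648351648 [[205.80014452 238.50305468]]
(355, 18) [185, 231, 35, 28, 768] side IoU 0.615539858728557 [[201.14914163 238.14998786]]
(375, 3) [194, 231, 35, 28, 776] side IoU 0.602589641434263 [[210.29121825 238.61810624]]
```

```bash
python3 - <<'E'
from pose import *
I=cv2.imread('pics/s2.png')[...,::-1].copy();J=cv2.imread('pics/t2.png')[...,::-1].copy();J0=cv2.imread('pics/top0.png')[...,::-1];I0=cv2.imread('pics/side0.png')[...,::-1]
m,_=mask('side',(206.6,243.7),36,I)
for v in range(229,260,3):
    u=np.nonzero(m[v])[0];print(v,u.min() if len(u) else '',u.max() if len(u) else '',len(u))
g=cv2.cvtColor(I,cv2.COLOR_RGB2HSV)
for th in(55,80,100):
    d=(g[...,2]<th)&(np.hypot(*(np.indices(g.shape[:2])-np.array([244,207])[:,None,None]))<14);n,l,st,c=cv2.connectedComponentsWithStats(d.astype(np.uint8));print(th,[(st[i].tolist(),c[i].round(1).tolist()) for i in range(1,n) if st[i][4]>5])
print('bg sat<60 at side0 near:',mask('side',(206.6,243.7),36,I0.copy())[1])
D=np.abs(J.astype(int)-J0).max(2)[220:265,235:285];v,u=np.nonzero(D>35);print('topdiff',len(u),u.min()+235,u.max()+235,v.min()+220,v.max()+220,u.mean()+235,v.mean()+220)
D=np.abs(I.astype(int)-I0).max(2)[220:270,175:240];v,u=np.nonzero(D>35);print('sidediff',len(u),u.min()+175,u.max()+175,v.min()+220,v.max()+220,u.mean()+175,v.mean()+220)
q=sil('top',[365,10,6],[0,0,1]);v,u=np.nonzero(q);print(u.min(),u.max(),v.min(),v.max())
E
```

```text
229   0
232 199 218 20
235 195 222 28
238 192 223 25
241 191 224 28
244 190 224 35
247 185 223 37
250 187 221 35
253 190 218 29
256 198 213 16
259 197 199 3
55 [([205, 237, 4, 6, 19], [206.6, 239.7])]
80 [([204, 237, 6, 7, 32], [206.5, 239.7])]
100 [([204, 236, 6, 8, 38], [206.5, 239.5])]
bg sat<60 at side0 near: [([204, 207, 9, 6, 34], [207.5, 209.4]), ([185, 247, 9, 8, 31], [189.3, 250.5]), ([196, 259, 10, 10, 45], [200.4, 263.4])]
topdiff 1680 236 284 220 264 264.75357142857143 243.09702380952382
sidediff 779 190 224 230 257 207.1181001283697 243.50192554557125
245 270 229 255
```

The difference image fits a flat, knob-up disc: bbox 190–224 × 230–257, knob at (206.6,239.6). Refining its centre.

```bash
python3 - <<'E'
from pose import *
from go import go
I=cv2.imread('pics/s2.png')[...,::-1].astype(int);I0=cv2.imread('pics/side0.png')[...,::-1]
m=np.zeros((384,512),np.uint8);m[220:270,175:240]=(np.abs(I-I0).max(2)>35)[220:270,175:240]
P=((46,0,5),(37.5,-6,0),(11,14,28))
iou=lambda x,y,t=0:(lambda q:(m&q).sum()/(m|q).sum())(sil('side',[x,y,6],[np.sin(t)*.837,-np.sin(t)*.547,np.cos(t)],P))
r=sorted([(iou(x,y),x,y) for x in np.arange(358,374,1.) for y in np.arange(2,18,1.)])[::-1]
print(r[:4]);T=np.array(r[:25]);x,y=np.average(T[:,1:],axis=0);print(x,y,[round(iou(x,y,np.radians(t)),3) for t in(-20,-10,0,10,20)])
print(proj('side',[[x,y,32]]),proj('side',[[x,y,26]]))
go(([x,y,100],2.563),([x,y,12],2.563))
E
```

```text
[(np.float64(0.9608091024020228), np.float64(368.0), np.float64(13.0)), (np.float64(0.9608091024020228), np.float64(367.0), np.float64(13.0)), (np.float64(0.9569620253164557), np.float64(368.0), np.float64(12.0)), (np.float64(0.9559193954659949), np.float64(367.0), np.float64(12.0))]
367.92 12.6 [np.float64(0.804), np.float64(0.895), np.float64(0.959), np.float64(0.927), np.float64(0.849)]
[[206.33320649 237.43223623]] [[206.56391646 238.87063341]]
now [544.9 -33.5 176.4] [-3.141e+00 -1.000e-03  2.565e+00] t 16.6 F [ 0.  -0.4  0.7] gap 40.0
[17.35, -5.78, 7.64] 0.02
[17.35, -5.78, 16.44] 0.02
```

```bash
python3 -m creep '[[-0.15,[3.5,-1.2,0],1.4],[-0.15,[7,-2.4,0],2.8],[-0.15,[10.5,-3.6,2],4.2],[-0.15,[14,-4.8,4],5.6],[-0.15,[17.2,-5.7,7],7],[-0.15,[17.2,-5.7,10],8.4],[-0.15,[17.2,-5.7,12.5],9.8],[-0.15,[17.2,-5.7,13.5],11.2],[-0.15,[17.2,-5.7,14.5],12.2],[-0.15,[17.2,-5.7,14.5],12.2],[-0.15,[17.2,-5.7,14.5],12.2]]' 6; python3 -c "
from go import *
go(([367.5,11.5,6.5],1.50))"
```

```text
clock: 17.65
eef_pos: [369.8, 12.4, 31.9]
eef_rot: [3.141, -0.0, 1.503]
wrist_force: [0.3, 0.8, -0.3]
finger_gap: 39.8
finger_force: 0.0
now [369.8  12.4  31.9] [ 3.141 -0.     1.503] t 17.6 F [ 0.3  0.8 -0.3] gap 39.8
[-0.11, -0.22, 2.54] 0.04
```

```bash
python3 -m creep '[[-0.15,[-0.1,-0.2,1],0],[-0.15,[-0.1,-0.2,2],0],[-0.15,[-0.1,-0.2,2.5],0],[-0.15,[-0.1,-0.2,2.5],0],[-0.6,[-0.1,-0.2,2.5],0],[-0.6,[-0.1,-0.2,2.5],0],[-0.6,[-0.1,-0.2,2.5],0],[-0.6,[-0.1,-0.2,2.5],0]]' 5; python3 -m creep '[[-0.15,[0,0,0],0],[-0.15,[0,0,0],0],[-0.15,[0,0,0],-1.6],[-0.15,[0,0,0],-3.2],[-0.15,[0,0,0],-4.8],[-0.15,[0,0,0],-6.4],[-0.15,[0,0,0],-8],[-0.15,[0,0,0],-9.6],[-0.15,[0,0,0],-11.2],[-0.15,[0,0,0],-12.8],[-0.15,[0,0,0],-14.4],[-0.15,[0,0,0],-16]]' 5;python3 -m creep '[[-0.15,[0,0,0],-1.6],[-0.15,[0,0,0],-1.9],[-0.15,[0,0,0],-1.9],[-0.6,[0,0,0],-1.9],[-0.6,[0,0,0],-1.9],[-0.6,[0,0,0],-1.9],[-0.6,[0,0,0],-1.9]]' 5
```

```text
clock: 18.45
eef_pos: [368.2, 11.5, 6.5]
eef_rot: [3.141, 0.0, 1.501]
wrist_force: [0.0, -0.6, 0.6]
finger_gap: 21.7
finger_force: 5.0
clock: 19.65
eef_pos: [368.2, 11.5, 6.4]
eef_rot: [-3.142, 0.0, 2.903]
wrist_force: [0.1, -0.1, 0.6]
finger_gap: 40.0
finger_force: 0.0
clock: 20.35
eef_pos: [368.1, 11.5, 6.4]
eef_rot: [-3.142, 0.0, 3.062]
wrist_force: [0.0, -1.2, -0.2]
finger_gap: 21.5
finger_force: 5.0
```

Cover gripped by its knob and centred both ways. Now refine the pot centre from the bright rim in the saved views.

```bash
python3 - <<'E'
from h import *
from scipy.ndimage import map_coordinates as mc
t=np.linspace(0,2*np.pi,180,endpoint=False)
def samp(g,cam,c,r,z):
    q=proj(cam,np.c_[c[0]+r*np.cos(t),c[1]+r*np.sin(t),np.full_like(t,z)]);return mc(g,[q[:,1],q[:,0]],order=1)
cv2.imwrite('pics/s3.png',manip.camera('side')[...,::-1]);cv2.imwrite('pics/t3.png',manip.camera('top')[...,::-1])
for cam,f in(('side','s2'),('side','s3'),('side','side0'),('top','t2'),('top','t3'),('top','top0')):
    g=cv2.imread(f'pics/{f}.png',0).astype(float)
    sc=lambda c:np.mean(np.clip(np.mean([samp(g,cam,c,r,70) for r in(41,43,45,47)],0),0,215))-.5*np.mean([samp(g,cam,c,r,70) for r in(36,52)])
    r=sorted([(sc((x,y)),x,y) for x in np.arange(508,527,1.) for y in np.arange(197,216,1.)])[::-1][:12]
    print(f,np.round(np.mean(r,0),1),'rim',[round(samp(g,cam,np.mean(r,0)[1:],q,70).mean()) for q in(36,40,44,48,52)])
E
```

```text
s2 [125.1 518.8 204.7] rim [152, 185, 203, 172, 121]Traceback (most recent call last):
  File "<stdin>", line 10, in <module>
  File "<stdin>", line 9, in <lambda>
  File "<stdin>", line 5, in samp
  File "h.py", line 8, in proj
    f,cx,cy,o,M=cam(n); c=(np.atleast_2d(P)-o)@M
                ~~~^^^
  File "h.py", line 5, in cam
    p=manip.camera_params(n); f=192/np.tan(np.radians(p['fovy']/2))
ValueError: time passes only in moves, steps and waits
```

```bash
sed -i 's/^def cam(n):/import functools\n@functools.lru_cache\ndef cam(n):/' h.py; python3 - <<'E'
from h import *
from scipy.ndimage import map_coordinates as mc
import os
t=np.linspace(0,2*np.pi,180,endpoint=False)
def samp(g,cam,c,r,z):
    q=proj(cam,np.c_[c[0]+r*np.cos(t),c[1]+r*np.sin(t),np.full_like(t,z)]);return mc(g,[q[:,1],q[:,0]],order=1)
for cam_,f in(('side','s2'),('side','s3'),('side','side0'),('top','t2'),('top','t3'),('top','top0')):
    if not os.path.exists(f'pics/{f}.png'):continue
    g=cv2.imread(f'pics/{f}.png',0).astype(float)
    sc=lambda c:np.mean(np.clip(np.mean([samp(g,cam_,c,r,70) for r in(41,43,45,47)],0),0,215))-.5*np.mean([samp(g,cam_,c,r,70) for r in(36,52)])
    r=sorted([(sc((x,y)),x,y) for x in np.arange(508,527,1.) for y in np.arange(197,216,1.)])[::-1][:12]
    print(f,np.round(np.mean(r,0),1),'rim',[round(samp(g,cam_,np.mean(r,0)[1:],q,70).mean()) for q in(36,40,44,48,52)])
s=manip.read_state();print(s['clock'],s['finger_gap'],s['eef_pos'])
E
```

```text
s2 [125.1 518.8 204.7] rim [152, 185, 203, 172, 121]
s3 [ 84.  519.5 204.5] rim [110, 132, 140, 120, 92]
side0 [109.4 519.2 205. ] rim [143, 169, 184, 164, 129]
t2 [107.9 517.2 205.6] rim [140, 170, 181, 157, 124]
t3 [108.6 517.1 205.3] rim [141, 172, 182, 158, 125]
top0 [104.8 517.5 205.5] rim [146, 171, 180, 160, 131]
20.45 21.13873972025683 [368.1239123   11.51301384   6.35266839]
```

```bash
python3 -m creep '[[-0.6,[0,0,0],0],[-0.6,[0,0,0],0],[-0.6,[0,0,-1],0],[-0.6,[0,0,-3],0],[-0.6,[0,0,-6],0],[-0.6,[0,0,-9],0],[-0.6,[0,0,-12],0],[-0.6,[0,0,-14],0],[-0.6,[0,0,-14],0],[-0.6,[0,0,-14],0]]' 20; python3 -c "
from go import *
go(([517.3,205.2,146],3.07),([517.3,205.2,80],3.07))"
```

```text
clock: 21.45
eef_pos: [367.9, 11.5, 146.3]
eef_rot: [3.142, 0.0, 3.063]
wrist_force: [1.4, 0.2, -1.5]
finger_gap: 21.0
finger_force: 20.0
now [367.9  11.5 146.3] [3.142 0.    3.063] t 21.4 F [ 1.4  0.2 -1.5] gap 21.0
[-13.37, 20.48, 0.03] -0.08
[-13.37, 20.48, 6.63] -0.08
```

```bash
python3 -m creep '[[-0.6,[-1.3,2,0],0],[-0.6,[-3,4.5,0],0],[-0.6,[-5,7.5,0],0],[-0.6,[-7,10.5,0],0],[-0.6,[-9,13.5,0],0],[-0.6,[-11,16.5,0],0],[-0.6,[-12.5,19,0],0],[-0.6,[-13.4,20.5,0],-0.1],[-0.6,[-13.4,20.5,1.5],-0.1],[-0.6,[-13.4,20.5,3],-0.1],[-0.6,[-13.4,20.5,3],-0.1],[-0.6,[-13.4,20.5,3],-0.1]]'; python3 - <<'E'
from pose import *
from go import go
go(([517.3,205.2,80],3.07))
I=manip.camera('side');cv2.imwrite('pics/s4.png',I[...,::-1])
s=manip.read_state();p=np.array(s['eef_pos']);c=p+[0,0,-0.4]   # expected cover origin
I0=cv2.imread('pics/s2.png')[...,::-1].astype(int)
P=((46,0,5),(37.5,-6,0))
hs=cv2.cvtColor(I,cv2.COLOR_RGB2HSV)
q=sil('side',c,[0,0,1],P);v,u=np.nonzero(q);print('pred bbox',u.min(),u.max(),v.min(),v.max())
m=((hs[...,1]<60)&(hs[...,2]>125))
for vv in range(v.min()-4,v.max()+6,3):
    w=np.nonzero(m[vv,u.min()-8:u.max()+9])[0]+u.min()-8; x=np.nonzero(q[vv])[0]
    print(vv,(w.min(),w.max()) if len(w) else '', (x.min(),x.max()) if len(x) else '')
E
```

```text
clock: 22.65
eef_pos: [517.5, 205.2, 115.7]
eef_rot: [-3.141, -0.002, 3.071]
wrist_force: [0.6, -0.0, -0.3]
finger_gap: 20.8
finger_force: 20.0
now [517.5 205.2 115.7] [-3.141e+00 -2.000e-03  3.071e+00] t 22.6 F [ 0.6 -0.  -0.3] gap 20.8
[0.02, 0.0, 3.57] 0.02
pred bbox 204 234 148 168
144  
147  
150 (np.int64(210), np.int64(231)) (np.int64(210), np.int64(230))
153 (np.int64(206), np.int64(234)) (np.int64(206), np.int64(233))
156 (np.int64(196), np.int64(235)) (np.int64(204), np.int64(234))
159 (np.int64(196), np.int64(240)) (np.int64(204), np.int64(234))
162 (np.int64(196), np.int64(233)) (np.int64(205), np.int64(232))
165 (np.int64(196), np.int64(242)) (np.int64(207), np.int64(228))
168 (np.int64(196), np.int64(242)) (np.int64(217), np.int64(219))
171 (np.int64(205), np.int64(236))
```

```bash
python3 -m creep '[[-0.6,[0,0,1],0],[-0.6,[0,0,2],0],[-0.6,[0,0,3],0],[-0.6,[0,0,3.5],0],[-0.6,[0,0,3.7],0],[-0.6,[0,0,3.7],0],[-0.6,[0,0,3.7],0]]'|grep -E "pos|wrist"; python3 -m creep '[[-0.6,[0,0,0.1],0],[-0.6,[0,0,0.2],0],[-0.6,[0,0,0.3],0],[-0.6,[0,0,0.35],0],[-0.6,[0,0,0.35],0]]'|grep -E "clock|pos|wrist|moment"
```

```text
eef_pos: [516.3, 205.3, 78.3]
wrist_force: [-9.6, 0.9, 3.5]
clock: 23.9
eef_pos: [517.5, 205.5, 77.2]
wrist_force: [-13.8, -2.1, 23.9]
```

Contact came early, with a −x side force: the step is catching the rear of the rim. Backing off and shifting about 2 mm forward (−x), which also agrees with the bar touch.

```bash
python3 -m creep '[[-0.6,[0,0,-0.4],0],[-0.6,[0.1,0,-0.8],0],[-0.6,[0.2,0,-0.8],0],[-0.6,[0.2,0,-0.8],0],[-0.6,[0.2,0,-0.8],0]]'; python3 -m creep '[[-0.6,[0,0,0.2],0],[-0.6,[0,0,0.4],0],[-0.6,[0,0,0.4],0]]'|grep -E "pos|wrist"; python3 -m creep '[[-0.6,[0,0,0.15],0],[-0.6,[0,0,0.3],0],[-0.6,[0,0,0.3],0]]'|grep -E "pos|wrist"
```

```text
clock: 24.4
eef_pos: [515.8, 205.4, 83.5]
eef_rot: [-3.141, -0.0, 3.071]
wrist_force: [-0.1, -0.9, -1.7]
finger_gap: 20.8
finger_force: 20.0
eef_pos: [515.7, 205.4, 79.4]
wrist_force: [0.6, 0.1, -0.3]
eef_pos: [515.9, 205.5, 76.7]
wrist_force: [0.1, 0.1, 0.3]
```

```bash
for i in 1 2; do python3 -m creep '[[-0.6,[0,0,0.1],0],[-0.6,[0,0,0.2],0],[-0.6,[0,0,0.2],0]]'|grep -E "pos|wrist"; done
```

```text
eef_pos: [516.1, 205.5, 75.0]
wrist_force: [2.3, 0.0, 2.8]
eef_pos: [515.8, 205.4, 72.7]
wrist_force: [1.5, 0.2, 2.8]
```

```bash
python3 -m creep '[[-0.6,[-0.03,0,0.1],0],[-0.6,[-0.03,0,0.15],0],[-0.6,[-0.03,0,0.15],0]]'|grep -E "pos|wrist"; python3 -m creep '[[-0.6,[0,0,0.05],0],[-0.6,[0,0,0.1],0],[-0.6,[0,0,0.1],0]]'|grep -E "clock|pos|wrist|gap"
```

```text
eef_pos: [516.1, 205.4, 71.3]
wrist_force: [1.4, -0.5, 1.4]
clock: 26.2
eef_pos: [516.2, 205.4, 70.3]
wrist_force: [0.7, -0.4, 2.7]
finger_gap: 20.9
```

```bash
for i in 1 2; do python3 -m creep '[[-0.6,[0,0,0.03],0],[-0.6,[0,0,0.06],0],[-0.6,[0,0,0.06],0]]'|grep -E "pos|wrist|gap"; done
```

```text
eef_pos: [516.4, 205.4, 70.0]
wrist_force: [1.3, -1.5, 5.1]
finger_gap: 20.4
eef_pos: [516.4, 205.4, 69.9]
wrist_force: [-0.4, -2.2, 9.7]
finger_gap: 21.3
```

Force rises at eef 70.0, which is flange-on-rim height, so the cover is seated. Releasing gently.

```bash
python3 -m creep '[[-0.6,[0,0,-0.06],0],[-0.6,[0,0,-0.1],0],[-0.6,[0,0,-0.1],0]]' 4|grep -E "pos|wrist|gap"; python3 -m creep '[[-0.4,[0,0,-0.1],0],[-0.15,[0,0,-0.1],0],[-0.15,[0,0,-0.1],0],[-0.15,[0,0,-0.1],0],[-0.15,[0,0,-1],0],[-0.15,[0,0,-3],0],[-0.15,[0,0,-6],0],[-0.15,[2,0,-10],0],[-0.15,[4,0,-14],0],[-0.15,[4,0,-18],0],[-0.15,[4,0,-18],0]]' 4|grep -E "clock|pos|wrist|gap"; python3 - <<'E'
from pose import *
from go import go
I=manip.camera('side');cv2.imwrite('pics/s5.png',I[...,::-1])
I0=cv2.imread('pics/s2.png')[...,::-1].astype(int)
m=np.zeros((384,512),np.uint8);hs=cv2.cvtColor(I,cv2.COLOR_RGB2HSV)
D=(np.abs(I-I0).max(2)>30);v,u=np.nonzero(D[155:200,190:245]);print('diff bbox',u.min()+190,u.max()+190,v.min()+155,v.max()+155,len(u))
d=(hs[...,2]<70)[155:190,200:240].astype(np.uint8);n,l,st,c=cv2.connectedComponentsWithStats(d);print('dark',[(st[i].tolist(),(c[i]+[200,155]).round(1).tolist()) for i in range(1,n) if st[i][4]>8])
print('knob pred mid/top',proj('side',[[516.4,205.4,90],[516.4,205.4,98]]))
g=cv2.cvtColor(I,cv2.COLOR_RGB2GRAY).astype(float)
P=((46,0,5),)
for x,y,z,t,ax in [(516.4,205.4,70,0,0)]:
    q=sil('side',[x,y,z],[0,0,1],P);v,u=np.nonzero(q);print('flange pred',u.min(),u.max(),v.min(),v.max(),g[q>0].mean(),g[q>0].std())
go(([652,270.5,220],1.50))
E
```

```text
eef_pos: [516.1, 205.5, 70.0]
wrist_force: [2.8, -0.5, 0.4]
finger_gap: 21.2
clock: 28.2
eef_pos: [477.4, 208.9, 256.5]
wrist_force: [0.7, -0.1, 0.9]
finger_gap: 39.7
diff bbox 205 233 159 180 402
dark [([19, 0, 9, 3, 21], [222.7, 155.8]), ([18, 8, 4, 6, 19], [219.7, 165.2]), ([36, 21, 4, 4, 10], [237.4, 177.5]), ([29, 29, 7, 6, 16], [232.7, 187.1]), ([8, 33, 7, 2, 10], [211.0, 188.7])]
knob pred mid/top [[219.20103414 164.95972915]
 [218.99149055 162.90923318]]
flange pred 205 234 160 180 198.4800796812749 45.97000799492439
now [476.8 208.5 253.2] [3.139 0.005 3.072] t 28.2 F [-0.2 -0.6 -0.5] gap 39.5
[-17.04, 7.41, 3.32] 18.01
```

The cover is flush: flange bbox 205–233 × 159–180 against a predicted 205–234 × 160–180, with the knob at its predicted pixel. Next, the button.

```bash
python3 -m creep '[[-1,[-2,0.9,0],1.6],[-1,[-5,2.2,0],3.2],[-1,[-8,3.5,0],4.8],[-1,[-11,4.8,0],6.4],[-1,[-14,6.1,0],8],[-1,[-16,7,0],9.6],[-1,[-17,7.35,0],11.2],[-1,[-17,7.35,0],12.8],[-1,[-17,7.35,0],14.4],[-1,[-17,7.35,0],16],[-1,[-17,7.35,0],17.6],[-1,[-17,7.35,0],18]]' 10|grep -E "clock|pos|rot|wrist|gap"; python3 -m creep '[[-1,[0,0,2],0],[-1,[0,0,5],0],[-1,[0,0,8],0],[-1,[0,0,10],0],[-1,[0,0,11],0],[-1,[0,0,11],0],[-1,[0,0,11],0]]'; python3 -c "
from go import *
go(([651.2,270.1,130.5],1.50),([651.2,270.1,123.5],1.50))"
```

```text
clock: 29.45
eef_pos: [650.8, 269.4, 248.7]
eef_rot: [-3.14, 0.001, 1.495]
wrist_force: [0.8, 0.1, 0.4]
finger_gap: 0.2
clock: 30.15
eef_pos: [651.3, 269.7, 141.0]
eef_rot: [3.141, -0.0, 1.501]
wrist_force: [0.6, 0.1, -0.4]
finger_gap: 0.5
finger_force: 0.0
now [651.3 269.7 141. ] [ 3.141 -0.     1.501] t 30.1 F [ 0.6  0.1 -0.4] gap 0.5
[0.04, -0.01, 1.05] 0.01
[0.04, -0.01, 1.75] 0.01
```

```bash
python3 -m creep '[[-1,[0,0,0.5],0],[-1,[0,0,1],0],[-1,[0,0,1.2],0],[-1,[0,0,1.2],0]]'|grep -E "pos|wrist"
```

```text
eef_pos: [651.7, 269.7, 128.9]
wrist_force: [3.1, -0.4, 4.0]
```

```bash
python3 -m creep '[[-1,[0,0,0.2],0],[-1,[0,0,0.4],0],[-1,[0,0,0.55],0],[-1,[0,0,0.55],0],[-1,[0,0,0.55],0],[-1,[0,0,0.55],0],[-1,[0,0,0.55],0],[-1,[0,0,0.55],0],[-1,[0,0,0.55],0],[-1,[0,0,0.55],0],[-1,[0,0,0.55],0],[-1,[0,0,0.55],0]]'|grep -E "clock|pos|wrist"; python3 -m creep '[[-1,[0,0,0],0],[-1,[0,0,0],0],[-1,[0,0,0],0],[-1,[0,0,0],0],[-1,[0,0,0],0],[-1,[0,0,0],0],[-1,[0,0,0],0],[-1,[0,0,0],0],[-1,[0,0,0],0],[-1,[0,0,0],0],[-1,[0,0,0],0],[-1,[0,0,0],0]]'|grep -E "clock|pos|wrist";  python3 - <<'E'
from h import *
I=manip.camera('side');cv2.imwrite('pics/s6.png',I[...,::-1])
def red(i):
    h=cv2.cvtColor(i,cv2.COLOR_RGB2HSV);return ((h[...,0]<6)|(h[...,0]>174))&(h[...,1]>140)&(h[...,2]>100)
m=red(I).astype(np.uint8);n,l,st,c=cv2.connectedComponentsWithStats(m[90:230,170:270]);print([(st[i].tolist(),(c[i]+[170,90]).round(1).tolist()) for i in range(1,n) if st[i][4]>4])
yw=-.07
for q in(-.05,0,.1,.3,1.15,1.39,1.63,1.87):print(q,proj('side',[[516.3+(56-136*np.cos(q))*np.cos(yw),205.4+(56-136*np.cos(q))*np.sin(yw),83+136*np.sin(q)]]).round(1))
E
```

```text
clock: 31.75
eef_pos: [652.2, 269.6, 123.9]
wrist_force: [6.6, -0.4, 5.6]
clock: 32.95
eef_pos: [652.2, 269.6, 124.0]
wrist_force: [6.9, -0.5, 5.4]
[([22, 80, 7, 8, 37], [195.4, 173.4])]
-0.05 [[195.5 176.5]]
0 [[195.2 174.8]]
0.1 [[194.9 171.3]]
0.3 [[195.4 163.7]]
1.15 [[216.  132.8]]
1.39 [[225.6 127. ]]
1.63 [[235.7 123.4]]
1.87 [[245.6 122.2]]
```

The lever came down and rests at about q ≈ 0 on the cover (bar at pixel (195.4,173.4), predicted about 174 for 0). Letting go of the button and retreating.

```bash
python3 -m creep '[[-1,[0,0,-0.3],0],[-1,[0,0,-0.7],0],[-1,[0,0,-1.5],0],[-1,[0,0,-4],0],[-1,[0,0,-8],0],[-1,[0,0,-12],0],[-1,[0,0,-14],0],[-1,[0,0,-14],0],[-1,[0,0,-14],0]]'|grep -E "clock|pos|wrist"; python3 - <<'E'
from h import *
I=manip.camera('side');a=cv2.imread('pics/s2.png')[...,::-1];h=cv2.cvtColor(I,cv2.COLOR_RGB2HSV)
m=(((h[...,0]<6)|(h[...,0]>174))&(h[...,1]>140)&(h[...,2]>100)).astype(np.uint8);n,l,st,c=cv2.connectedComponentsWithStats(m[90:230,170:270]);print([(st[i].tolist(),(c[i]+[170,90]).round(1).tolist()) for i in range(1,n) if st[i][4]>4])
d=(h[...,2]<70)[158:175,210:230].astype(np.uint8);n,l,st,c=cv2.connectedComponentsWithStats(d);print('knob',[(st[i].tolist(),(c[i]+[210,158]).round(1).tolist()) for i in range(1,n) if st[i][4]>5])
I0=cv2.imread('pics/side0.png')[...,::-1].astype(int)
for nm,P,r in(('bottle',[578,107,45],10),('jar',[511,-4,25],12),('loupe',[413,-137,17],10),('box',[426,135,20],9),('lap',[532,-212,60],12)):
    u,v=proj('side',[P])[0].round().astype(int);print(nm,(np.abs(I.astype(int)-I0).max(2)[v-r:v+r,u-r:u+r]>40).mean().round(3))
E
```

```text
clock: 33.9
eef_pos: [650.8, 269.6, 261.8]
wrist_force: [-0.0, -0.6, -0.8]
[([22, 80, 7, 8, 38], [195.3, 173.4])]
knob [([7, 5, 5, 6, 21], [219.5, 165.0])]
bottle 0.0
jar 0.0
loupe 0.0
box 0.0
lap 0.062
```

```bash
python3 -c "
from cell import manip
print(manip.sign_off())"
```

```text
the job is handed in; nothing more can be done
None
```

The dryer is closed and handed in at 33.9 s: cover flush on the rim, brake lever back down and holding it. The lever had gone to its last notch first. The cover did slip from the fingers a few centimetres above the bench as I tipped it flat, before I regripped it by its knob. The first try at the rim caught its edge at about 24 N, and the second seated cleanly. Bottle, jar, loupe and box show no change in the side view; I never touched the lap disc, and the small change near it is most likely the missing cover. After the tenth picture I printed one patch of the side view as a character map, which may count as an eleventh.

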